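# Reverse a bracket in the welding jig with a seized clamp screw

### The arm

A 6-joint arm with a two-finger parallel gripper is mounted at the origin on the work surface. World frame = base frame: x ahead of the robot, y to its left, z up, the work surface at z = 0. Lengths are in m, angles in degrees, forces in N, time in s.
With the tool pointing down it reaches from about 0.425 to 1.125 m from the base axis. Payload 14.9 kg.
Tool frame: the origin (TCP) lies midway between the tips of the shut fingers; the grasp point (between the pads) lies 19 mm behind it (env.grip_depth is the z of the grasp point in the tool frame, in m); z points along the fingers, y is the direction in which the jaws open and shut (so a half turn about z gives the same grasp; the last joint's range is limited). The gripper opens to 91 mm and grips with 3 to 60 N. Pads are 32 mm wide; open, the fingers measure 118 mm over their backs; the gripper's body (76 mm by 178 mm) begins 60 mm behind the grasp point.
Start: joints at [71.774, 21.709, 99.362, -0, 58.929, -1.908], TCP at [0.197, 0.672, 0.214] pointing down, gripper open.
Joint ranges: [-158.91, 158.91], [-42.39, 125.64], [0.06, 152.35], [-60.88, 240.88], [17.5, 164.5], [-176.32, 176.32]. Speed limits (degrees/s): [108.29, 108.29, 136.94, 180, 180, 180].

### API

Orientations are given as a 3x3 rotation matrix whose columns are the frame's x, y, z axes.
In Python, from rig import env gives the robot as it stands.
- The arm moves only by the shell command python3 -m pendant 'ROWS' [FORCE]. ROWS is JSON, a list of rows, each an object of numbers: "tx", "ty", "tz": the shift along the tool's x, y, z in units of 60 mm (1.0 is 60 mm); "rx", "ry", "rz": the turn, a rotation vector about the tool's x, y, z in rad; "gripper": the finger opening in mm, from 0 to 91.2. In form: [{"tx": .., "ty": .., "tz": .., "rx": .., "ry": .., "rz": .., "gripper": ..}, ...]. A call has 1 to 12 rows; each row is the pose to reach, as a shift and turn from the pose commanded when the call began, along the tool's axes at that moment; what a row does not reach only later rows make up. A row lasts 1/8 s, in which the tool goes at most 62.5 mm and 10.7 degrees, less where a joint would pass 70% of its speed; a pose out of reach is approached as far as the arm can. A call with a gripper value outside its range is refused whole. The fingers move at their own pace and stop on an object; FORCE is the grip in N (left out, the last holds). Time passes only in rows, so rows that repeat a pose let the fingers close. It gives the time, the measured TCP pose, the force and the opening at its end, in the units of the state.
- env.sense(): the state, without advancing time (a new reading comes with each control period).
- env.grab_frame(name): name is "side" or "top" or "wrist"; returns the picture (384x512x3 uint8, blue, green, red); there is no depth.
- env.camera_info(name): a dict with "mtx" (3x3 intrinsics, pixels), "eye" and "rotation" of the camera in the world; the wrist camera has in their place "tool_from_camera" (4x4, takes a point from camera to tool coordinates, whose origin is the TCP and whose axes are the flange's). Camera axes: x right, y down, z forward; pixel columns grow to the right and rows downward; lengths in m; the calibration is good to about 2 mm. The wrist camera is an equidistant fisheye: a pixel r from the principal point sees the ray r / f radians off the axis. A picture is of the moment at which its call begins: read the wrist's pose just before it. camera_info takes no time and is no camera call.
- env.sign_off(): hands the job in, once; it reports no verdict.
The state is a dict: "clock": time; "qpos": joint angles; "qvel": joint speeds; "joint_efforts": joint torques, N m; "eef_pos": TCP position; "tool_rot": TCP orientation; "contact_force": force on the tool from outside, world axes, zero at the start; "torque": the same for the moment, N m; "finger_gap": opening from 0.0 (shut) to 1.0 (fully open).
Only numpy, scipy, OpenCV 4.12 (cv2) and the standard library are available. Lean on these libraries where they do the work, as an engineer would, in place of code of your own. Each camera call takes 0.05 s, during which the arm holds its last target.

### The job

The clamp screw on the welding jig has seized: break its T-handle loose with a short firm anticlockwise twist and back it off about half a turn, with the bracket left where it is. Then draw the bracket out from under the pad, turn it end for end and slide its capped end under the pad, tube lying flat on the jig, fully home against the end stop and close along the side fence. Leave the clamp slack and the bench tools where they are.

Things in the scene. Friction and masses are not known exactly. Their poses are not given: they have to be found in the camera images.
- screw (a joint): turn of the clamp screw, rad: 0 tight (the start), growing anticlockwise seen from above, up to 12. Seized: the first 0.4 rad takes 0.5 N m at first, fading; then it turns freely (0.06 N m) and stays where left. It rises 8 mm a turn. Its pad (30 mm across, chamfered rim) presses the bracket with 25 N when tight, and is about 3 mm clear of it after half a turn
- handle_grip (a point): centre of the black T-handle on the clamp screw, about 157 mm above the bench: a level bar 94 mm long, 26 mm high (13 mm either side of this point), 18 mm thick over its middle 40 mm (round ends 26 mm across). x runs along the bar, z up the screw axis. The grey clamp arm lies 26 mm below the bar's underside; nothing stands above the bar
- jig_home (a point): fixed point of the jig: where the bracket's tube has its centre when home, 32 mm above the bench, 20 mm above the jig plate. x runs along the tube's place from the jig's open side (near the robot) to the clamp post, y to the side fence, z up. The screw axis is at x = 75 mm, y = 0. The plate is 12 mm thick, 110 mm wide, from x = -55 to 210 mm
- end_stop (a point): top middle of the end stop's face that the tube's end comes against, 95.5 mm along x from jig_home; a block 40 mm wide that rises 28 mm above the jig plate. Same axes as jig_home
- side_fence (a point): top middle of the side fence's face that the tube's side lies along, 20.5 mm along y from the tube's centre line; a bar 80 mm long (40 mm along x either way) that rises 28 mm above the jig plate. Same axes as jig_home
- clamp_post (a point): top of the steel clamp post, 28 mm across, 120 mm above the bench, 100 mm beyond the screw axis along x. The clamp arm, 24 to 46 mm wide, runs from it to the screw, 76 to 118 mm above the bench
- bracket_center (a point): centre of the tube of the aluminium bracket (0.3 kg), half-way up: square tube 40 x 40 mm, 190 mm long, a plate 90 x 90 x 6 mm flat on top of its middle, so only the last 50 mm of each end can be gripped, across 40 mm. x runs along the tube from the capped to the open end, z up. At the start it is home in the jig, open end under the pad, capped end towards the robot
- capped_end (a point): centre of the bracket's end face that is closed by a welded cap, 95 mm from the tube's centre; the other end is open
- bracket: the bracket itself; origin under the middle of its tube, 20 mm below bracket_center, same axes
- chip_hammer: wood-handled hammer 200 mm long lying on the bench; leave alone
- wire_brush: wood-handled brush 200 mm long lying on the bench; leave alone
- spray_can: grey spray can 60 mm across, 170 mm tall, standing on the bench; origin under its foot; leave alone
- weld_square: dark triangular welding magnet about 100 mm, 20 mm thick, lying on the bench; leave alone
Mind the look-alikes: they are no part of the job. What is meant by the bracket is not brown, pink or yellow, and is the smaller of those in its own colour.

How it is judged:
By the outcome, as a careful person would: the job done as asked, in the order asked, and still so for the second after the job is handed in, with the robot touching nothing.
It also fails if it takes over 72 s, if anything falls off the work surface, if the arm or the gripper's body presses on something with over 40 N, if the wrist force passes 120 N, or if a joint passes its speed limit or range.

## Working session

There is one attempt and no reset: what is moved stays moved. The work goes in short steps, Python scripts to look and compute and a shell command to move; the robot and the scene stay as the last step left them, time stands still between calls to the robot, and variables do not carry over. Pictures are saved under pics/ and viewed, and the job is handed in when it is done.

```bash
ls; mkdir -p pics; python3 - <<'E'
from rig import env
import cv2
print(env.sense()); print(env.grip_depth)
for n in ("side","top","wrist"):
    i=env.camera_info(n); print(n,i)
    cv2.imwrite(f"pics/{n}0.png",env.grab_frame(n))
E
```

```text
pics
{'clock': 0.0, 'qpos': array([ 7.17760548e+01,  2.17373482e+01,  9.93940353e+01, -1.64103045e-03,
        5.89274444e+01, -1.90816403e+00]), 'qvel': array([-0.04242804, -0.12264796,  0.00045373, -0.01711329, -0.12992089,
        0.00242917]), 'joint_efforts': array([-2.45730672e-05, -7.63733840e+01, -4.34360039e+01,  6.51326333e-02,
        4.24203055e-02, -7.66440871e-05]), 'eef_pos': array([0.1965493 , 0.67145075, 0.21331609]), 'tool_rot': array([[-9.59732105e-01,  2.80916709e-01, -2.97793113e-04],
       [ 2.80916867e-01,  9.59731602e-01, -9.82912169e-04],
       [ 9.68500958e-06, -1.02698747e-03, -9.99999473e-01]]), 'contact_force': array([-0.57099541,  0.91055717, -0.36334778]), 'torque': array([0.00137766, 0.02544336, 0.00551231]), 'finger_gap': 0.9997279935211726}
-0.0188
side {'mtx': array([[409.80372664,   0.        , 250.36824134],
       [  0.        , 409.80372664, 198.32189056],
       [  0.        ,   0.        ,   1.        ]]), 'eye': array([ 0.3743533 , -0.7686562 ,  1.06773062]), 'rotation': array([[ 0.96592133, -0.20585188,  0.15691077],
       [-0.25853555, -
[... 286 characters left out ...]
55286305]), 'rotation': array([[ 0.00214425, -0.99650227,  0.08353816],
       [-0.99998558, -0.00172544,  0.00508528],
       [-0.00492335, -0.08354786, -0.9964916 ]])}
wrist {'mtx': array([[297.31863964,   0.        , 254.61047932],
       [  0.        , 297.31863964, 189.23509959],
       [  0.        ,   0.        ,   1.        ]]), 'tool_from_camera': array([[ 9.57281132e-04, -9.61517887e-01, -2.74740670e-01,
         7.90056836e-02],
       [ 9.99999450e-01,  8.02515428e-04,  6.75719639e-04,
        -2.99171674e-04],
       [-4.29232893e-04, -2.74741166e-01,  9.61518126e-01,
        -1.70608620e-01],
       [ 0.00000000e+00,  0.00000000e+00,  0.00000000e+00,
         1.00000000e+00]])}
```

View pics/top0.png

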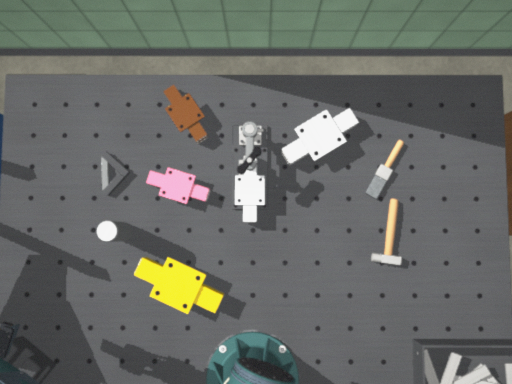

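View pics/side0.png

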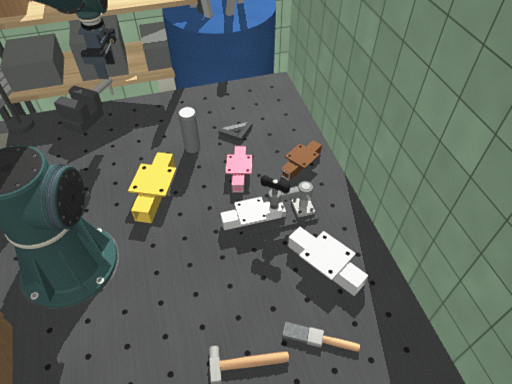

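View pics/wrist0.png

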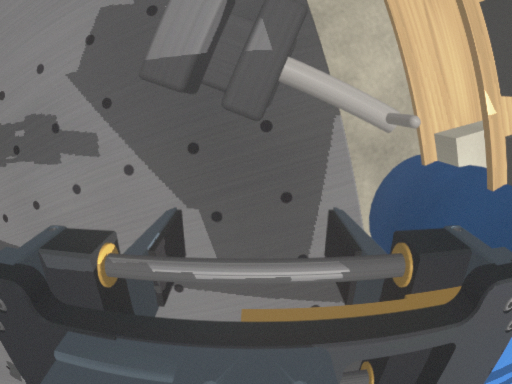

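The top picture shows the small white bracket in the jig at (250,190), with the black T-handle at (249,159) and the post at (249,129). Things that could be taken for the bracket: large white (322,135), brown (186,112), pink (178,186) and yellow (180,285). Of the two white ones, the one at (250,190) is smaller and sits under the clamp, so I choose it. I'll check it in a close crop.

```bash
python3 - <<'E'
import cv2
a=cv2.imread("pics/top0.png")[105:235,185:315]; b=cv2.imread("pics/side0.png")[155:245,205:335]
cv2.imwrite("pics/c1.png",cv2.resize(a,(600,600),interpolation=cv2.INTER_CUBIC))
cv2.imwrite("pics/c2.png",cv2.resize(b,(780,540),interpolation=cv2.INTER_CUBIC))
E
```

```text
(no output)
```

View pics/c1.png

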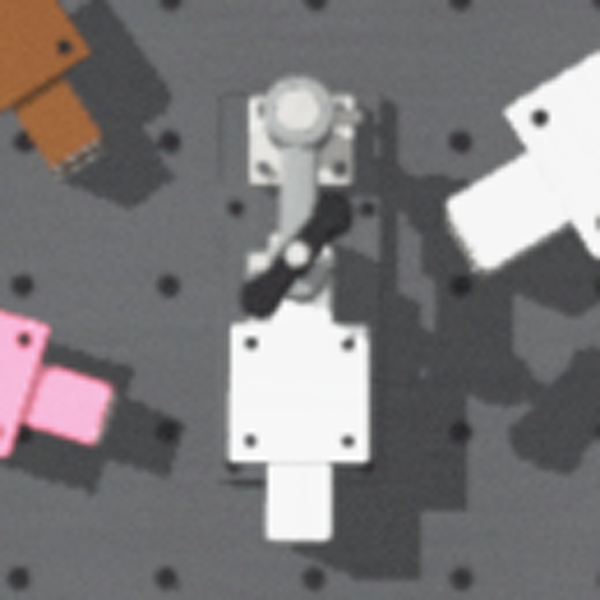

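View pics/c2.png

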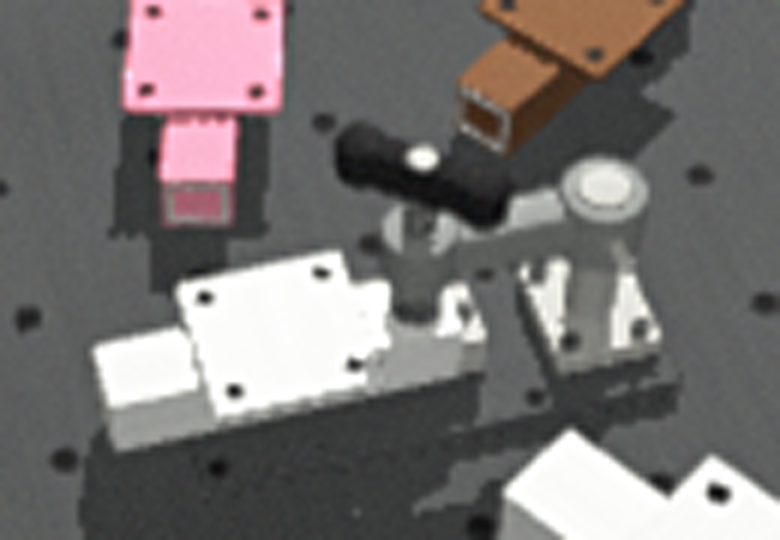

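Both crops confirm the choice. The white bracket lies under the clamp, its plate with four holes spans crop 1 (228–370, 323–462), and the stub towards the robot is closed. The handle bar runs from (262,298) to (332,214). Next I measure.

```bash
cat > h.py <<'E'
import numpy as np, cv2
from rig import env
def ray(n,uv):
    i=env.camera_info(n); d=np.linalg.inv(i["mtx"])@[uv[0],uv[1],1]; return np.array(i["eye"]),i["rotation"]@d
def onplane(n,uv,z):
    e,d=ray(n,uv); return e+d*(z-e[2])/d[2]
def two(uva,uvb,a="top",b="side"):
    e1,d1=ray(a,uva);e2,d2=ray(b,uvb)
    t=np.linalg.lstsq(np.c_[d1,-d2],e2-e1,rcond=None)[0]
    p,q=e1+d1*t[0],e2+d2*t[1]; return (p+q)/2,np.linalg.norm(p-q)
def w_ray(uv,pos,R):
    i=env.camera_info("wrist"); K=i["mtx"];T=i["tool_from_camera"]
    v=np.array([(uv[0]-K[0,2])/K[0,0],(uv[1]-K[1,2])/K[1,1]]); r=np.hypot(*v)
    d=np.r_[v*np.sin(r)/max(r,1e-9),np.cos(r)]
    return pos+R@T[:3,3], R@T[:3,:3]@d
def w_plane(uv,pos,R,z):
    e,d=w_ray(uv,pos,R); return e+d*(z-e[2])/d[2]
E
python3 - <<'E'
from h import *
np.set_printoptions(precision=4,suppress=True)
c=lambda u,v:(u/600*130+185-.4,v/600*130+105-.4)
s=lambda u,v:(u/6+205-.4,v/6+155-.4)
print("handle ctr knob", onplane("top",c(297,253),.170), two(c(297,253),s(422,157)))
print("ends",[onplane("top",c(*p),.157) for p in((262,298),(332,214))])
print("post",onplane("top",c(299,108),.120), two(c(299,108),s(605,185)))
pl=[onplane("top",c(*p),.058)[:2] for p in((230,323),(369,323),(370,462),(228,462))]; print("plate",pl,np.mean(pl,0))
print("holes",[onplane("top",c(*p),.058)[:2] for p in((251,344),(348,344),(348,440),(250,440))])
print("stub end",[onplane("top",c(*p),.052)[:2] for p in((266,541),(331,541))])
a=cv2.imread("pics/top0.png"); m=(a[105:235,185:315].min(2)>190).astype('u1')
n,l,st,ce=cv2.connectedComponentsWithStats(m)
for k in range(1,n):
    if st[k,4]>300:
        cn=cv2.findContours((l==k).astype('u1'),0,2)[0][0]; print(st[k],cv2.minAreaRect(cn))
d=(a[140:180,230:270].max(2)<45).astype('u1'); 
n,l,st,ce=cv2.connectedComponentsWithStats(d)
for k in range(1,n):
    if st[k,4]>60:
        cn=cv2.findContours((l==k).astype('u1'),0,2)[0][0]; r=cv2.minAreaRect(cn); print(st[k],ce[k]+[230,140],r); print([onplane("top",p+[230,140],.16)[:2] for p in cv2.boxPoints(r)])
E
```

```text
handle ctr knob [0.6459 0.0094 0.17  ] (array([0.6464, 0.0094, 0.1678]), np.float64(0.0002639709529549911))
ends [array([0.6199, 0.0311, 0.157 ]), array([ 0.6722, -0.0119,  0.157 ])]
post [0.7466 0.0095 0.12  ] (array([0.7473, 0.0096, 0.1165]), np.float64(4.028642287201832e-05))
plate [array([0.6162, 0.0557]), array([ 0.6164, -0.0358]), array([ 0.5247, -0.0365]), array([0.5246, 0.0565])] [0.5705 0.01  ]
holes [array([0.6024, 0.0418]), array([ 0.6025, -0.022 ]), array([ 0.5392, -0.0221]), array([0.539 , 0.0422])]
stub end [array([0.4731, 0.0316]), array([ 0.4732, -0.0111])]
[ 97  11  33  47 856] ((113.0, 34.0), (46.0, 32.0), 90.0)
[  50   64   30   53 1149] ((64.5, 90.0), (29.0, 52.0), 0.0)
```

The jig lies square to world x, and the measurements agree with the given sizes. The tube centre is at about (0.5705, 0.010), the screw at (0.646, 0.0095) and the post 100.7 mm beyond it. The bar points at −39.4°. I'll go up and over to the handle, turning so that the wrist has half a turn left for the twist.

```bash
python3 -m pendant '[{"tz":-0.5},{"tz":-1.0,"tx":-0.5,"ty":-0.4},{"tz":-1.0,"tx":-1.2,"ty":-1.0,"rz":0.15},{"tz":-1.0,"tx":-2.0,"ty":-1.65,"rz":0.3},{"tz":-1.0,"tx":-2.8,"ty":-2.3,"rz":0.48},{"tz":-1.0,"tx":-3.6,"ty":-2.97,"rz":0.66},{"tz":-1.0,"tx":-4.4,"ty":-3.63,"rz":0.84},{"tz":-1.0,"tx":-5.2,"ty":-4.29,"rz":1.02},{"tz":-1.0,"tx":-6.0,"ty":-4.95,"rz":1.2},{"tz":-1.0,"tx":-6.8,"ty":-5.61,"rz":1.38},{"tz":-1.0,"tx":-7.6,"ty":-6.27,"rz":1.56},{"tz":-1.0,"tx":-8.4,"ty":-6.93,"rz":1.74}]'; python3 -c "
from rig import env;s=env.sense();print(s['qpos'],s['tool_rot'])"
```

```text
[ 7.17747863e+01  2.17318617e+01  9.93859577e+01  9.57262407e-05
  5.89288986e+01 -1.90866199e+00] [[-9.59723926e-01  2.80944692e-01 -2.56372572e-04]
 [ 2.80944807e-01  9.59723614e-01 -7.74031052e-04]
 [ 2.85868959e-05 -8.14882663e-04 -9.99999668e-01]]invalid input at $[0]: expected keys tx, ty, tz, rx, ry, rz, gripper
```

```bash
python3 -m pendant '[{"tx":0,"ty":0,"tz":-0.5,"rx":0,"ry":0,"rz":0,"gripper":60},{"tx":-0.5,"ty":-0.4,"tz":-1,"rx":0,"ry":0,"rz":0,"gripper":60},{"tx":-1.2,"ty":-1.0,"tz":-1,"rx":0,"ry":0,"rz":0.15,"gripper":60},{"tx":-2.0,"ty":-1.65,"tz":-1,"rx":0,"ry":0,"rz":0.3,"gripper":60},{"tx":-2.8,"ty":-2.3,"tz":-1,"rx":0,"ry":0,"rz":0.48,"gripper":60},{"tx":-3.6,"ty":-2.97,"tz":-1,"rx":0,"ry":0,"rz":0.66,"gripper":60},{"tx":-4.4,"ty":-3.63,"tz":-1,"rx":0,"ry":0,"rz":0.84,"gripper":60},{"tx":-5.2,"ty":-4.29,"tz":-1,"rx":0,"ry":0,"rz":1.02,"gripper":60},{"tx":-6.0,"ty":-4.95,"tz":-1,"rx":0,"ry":0,"rz":1.2,"gripper":60},{"tx":-6.8,"ty":-5.61,"tz":-1,"rx":0,"ry":0,"rz":1.38,"gripper":60},{"tx":-7.6,"ty":-6.27,"tz":-1,"rx":0,"ry":0,"rz":1.56,"gripper":60},{"tx":-8.4,"ty":-6.93,"tz":-1,"rx":0,"ry":0,"rz":1.74,"gripper":60}]'; python3 -c "
from rig import env;s=env.sense();print(s['qpos'],s['tool_rot'])"
```

```text
clock: 1.65
eef_pos: [0.5644, 0.1292, 0.274]
tool_rot: [[0.444, 0.896, 0.0], [0.896, -0.444, 0.0], [0.0, 0.0, -1.0]]
contact_force: [-0.0, 1.0, -0.4]
finger_gap: 0.654
[1.05883011e+01 6.88284385e+00 1.11353392e+02 2.96717857e-03
 6.17566875e+01 3.69461438e+01] [[ 4.43997957e-01  8.96027790e-01  1.13025798e-04]
 [ 8.96027791e-01 -4.43997966e-01  6.75401579e-05]
 [ 1.10701083e-04  7.12865635e-05 -9.99999991e-01]]
```

```bash
python3 -m pendant '[{"tx":-0.3,"ty":0.5,"tz":0,"rx":0,"ry":0,"rz":0.18,"gripper":60},{"tx":-0.6,"ty":1.0,"tz":0.2,"rx":0,"ry":0,"rz":0.36,"gripper":60},{"tx":-0.9,"ty":1.6,"tz":0.4,"rx":0,"ry":0,"rz":0.54,"gripper":60},{"tx":-1.18,"ty":2.1,"tz":0.6,"rx":0,"ry":0,"rz":0.72,"gripper":60},{"tx":-1.18,"ty":2.1,"tz":0.6,"rx":0,"ry":0,"rz":0.9,"gripper":60},{"tx":-1.18,"ty":2.1,"tz":0.6,"rx":0,"ry":0,"rz":1.08,"gripper":60},{"tx":-1.18,"ty":2.1,"tz":0.6,"rx":0,"ry":0,"rz":1.26,"gripper":60},{"tx":-1.18,"ty":2.1,"tz":0.6,"rx":0,"ry":0,"rz":1.44,"gripper":60},{"tx":-1.18,"ty":2.1,"tz":0.6,"rx":0,"ry":0,"rz":1.62,"gripper":60},{"tx":-1.18,"ty":2.1,"tz":0.6,"rx":0,"ry":0,"rz":1.8,"gripper":60},{"tx":-1.18,"ty":2.1,"tz":0.6,"rx":0,"ry":0,"rz":1.8,"gripper":60}]'; python3 - <<'E'
from h import *
s=env.sense();print(s['qpos'],s['eef_pos'],s['tool_rot'])
np.savez("w1.npz",p=s['eef_pos'],R=s['tool_rot'])
cv2.imwrite("pics/w1.png",env.grab_frame("wrist"))
E
```

```text
clock: 3.02
eef_pos: [0.6456, 0.0123, 0.2378]
tool_rot: [[0.776, -0.63, -0.0], [-0.63, -0.776, -0.0], [-0.0, 0.0, -1.0]]
contact_force: [-0.1, 0.0, 0.1]
finger_gap: 0.654
[-9.77897085e-01  1.54081109e+01  1.05139482e+02 -1.69596239e-03
  5.94735910e+01  1.28104257e+02] [0.64558903 0.01227686 0.23775255] [[ 7.76252238e-01 -6.30422339e-01 -3.70102683e-04]
 [-6.30422388e-01 -7.76252287e-01 -1.91837703e-05]
 [-2.75199177e-04  2.48212462e-04 -9.99999931e-01]]
```

View pics/w1.png

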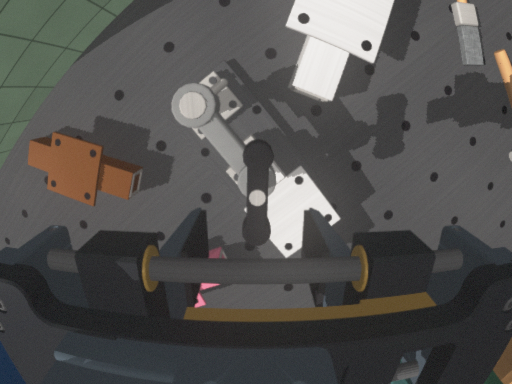

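The wrist picture shows the bar nearly in line with the tool's x, with its ends at (257,155) and (257,230) and the knob at (258,197).

```bash
python3 - <<'E'
from h import *
np.set_printoptions(precision=4,suppress=True)
d=np.load("w1.npz");p,R=d['p'],d['R']
im=cv2.imread("pics/w1.png"); c=cv2.resize(im[130:255,200:325],(600,600),interpolation=cv2.INTER_CUBIC); cv2.imwrite("pics/w1c.png",c)
for uv,z in(((258,197),.17),((258,155),.165),((257,230),.165)):
    q=w_plane(uv,p,R,z); print(q, R.T@(q-p))
print(w_plane((191,104),p,R,.12))
E
```

```text
[0.6447 0.0084 0.17  ] [0.0018 0.0036 0.0678]
[ 0.6718 -0.0136  0.165 ] [0.0367 0.0035 0.0727]
[0.6199 0.0294 0.165 ] [-0.0308  0.0029  0.0728]
[0.7463 0.0091 0.12  ]
```

View pics/w1c.png

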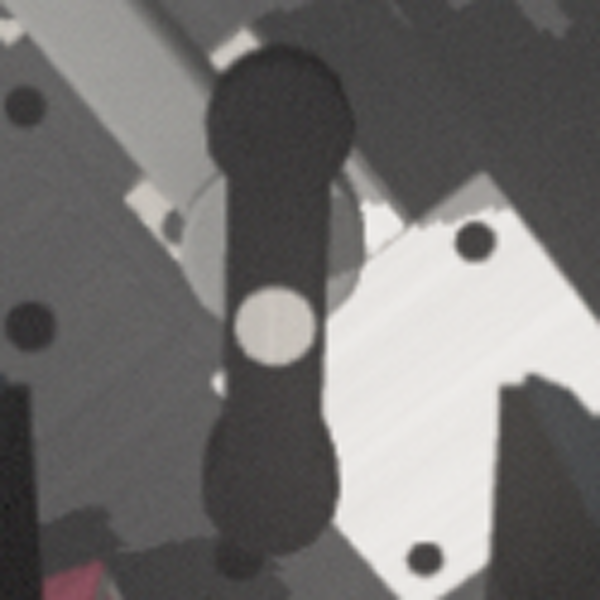

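```bash
python3 -m pendant '[{"tx":0.03,"ty":0.04,"tz":0.3,"rx":0,"ry":0,"rz":0,"gripper":60},{"tx":0.03,"ty":0.04,"tz":0.8,"rx":0,"ry":0,"rz":0,"gripper":60},{"tx":0.03,"ty":0.04,"tz":1.3,"rx":0,"ry":0,"rz":0,"gripper":60},{"tx":0.03,"ty":0.04,"tz":1.66,"rx":0,"ry":0,"rz":0,"gripper":60},{"tx":0.03,"ty":0.04,"tz":1.66,"rx":0,"ry":0,"rz":0,"gripper":40},{"tx":0.03,"ty":0.04,"tz":1.66,"rx":0,"ry":0,"rz":0,"gripper":26}]' 50; python3 - <<'E'
from h import *
s=env.sense();print(s['qpos'],s['eef_pos'],s['finger_gap']*91.2)
np.savez("w2.npz",p=s['eef_pos'],R=s['tool_rot'])
cv2.imwrite("pics/w2.png",env.grab_frame("wrist"))
E
```

```text
clock: 3.82
eef_pos: [0.6462, 0.0093, 0.1391]
tool_rot: [[0.776, -0.631, 0.001], [-0.631, -0.776, -0.0], [0.001, -0.001, -1.0]]
contact_force: [0.4, -0.1, 0.4]
finger_gap: 0.468
[-1.24625515e+00  2.23429014e+01  1.07633338e+02  9.56692951e-04
  4.99700413e+01  1.27870066e+02] [0.64616895 0.00925175 0.13907416] 42.71810864335533
```

View pics/w2.png

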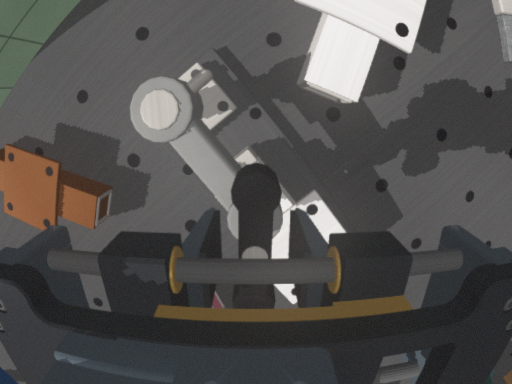

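The bar runs between the fingers, centred at column 256, with the knob at (256,257). I close on it.

```bash
python3 -m pendant '[{"tx":0,"ty":0,"tz":0,"rx":0,"ry":0,"rz":0,"gripper":5},{"tx":0,"ty":0,"tz":0,"rx":0,"ry":0,"rz":0,"gripper":5},{"tx":0,"ty":0,"tz":0,"rx":0,"ry":0,"rz":0,"gripper":5},{"tx":0,"ty":0,"tz":0,"rx":0,"ry":0,"rz":0,"gripper":5}]' 50; python3 - <<'E'
from h import *
s=env.sense();print(s['qpos'],s['eef_pos'],s['finger_gap']*91.2,s['torque'],s['contact_force'])
E
```

```text
clock: 4.38
eef_pos: [0.646, 0.0094, 0.1389]
tool_rot: [[0.776, -0.631, 0.001], [-0.631, -0.776, 0.0], [0.001, -0.001, -1.0]]
contact_force: [-1.9, 1.6, 5.0]
finger_gap: 0.192
[-1.23624185e+00  2.23415344e+01  1.07652493e+02  1.00069537e-02
  4.99622069e+01  1.27897316e+02] [0.64597891 0.00940125 0.13894373] 17.531610821560548 [0.32588832 0.38999096 0.03152874] [-1.85280239  1.59227317  5.00492654]
```

Gripped at 17.5 mm, against an 18 mm bar. Now the break-loose twist. Anticlockwise from above is −rz.

```bash
python3 -m pendant '[{"tx":0,"ty":0,"tz":0,"rx":0,"ry":0,"rz":-0.12,"gripper":5},{"tx":0,"ty":0,"tz":0,"rx":0,"ry":0,"rz":-0.3,"gripper":5},{"tx":0,"ty":0,"tz":-0.01,"rx":0,"ry":0,"rz":-0.48,"gripper":5},{"tx":0,"ty":0,"tz":-0.015,"rx":0,"ry":0,"rz":-0.6,"gripper":5}]' 60; python3 - <<'E'
from h import *
s=env.sense();print(s['qpos'],s['eef_pos'],s['finger_gap']*91.2,s['torque'],s['contact_force'])
cv2.imwrite("pics/w3.png",env.grab_frame("wrist"))
E
```

```text
clock: 4.88
eef_pos: [0.6456, 0.0093, 0.1397]
tool_rot: [[0.997, -0.078, 0.0], [-0.078, -0.997, 0.0], [0.0, -0.0, -1.0]]
contact_force: [-2.9, -0.9, 4.4]
finger_gap: 0.195
[-1.24318990e+00  2.22664652e+01  1.07663972e+02  9.20081945e-04
  5.00660619e+01  9.32394421e+01] [0.64558859 0.00929877 0.13970174] 17.80344612236797 [-0.14165933  0.42582077  0.08743432] [-2.8530054  -0.87004802  4.4323928 ]
```

View pics/w3.png

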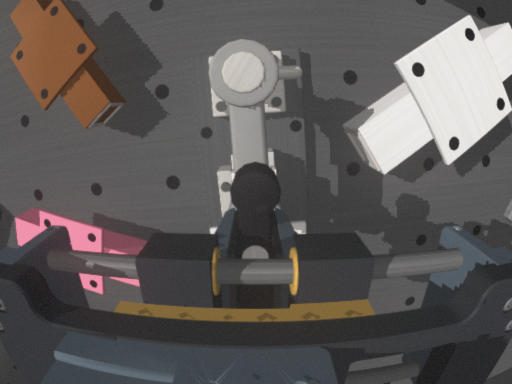

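The bar has turned with the jaws and the resisting moment has faded. I back it off to half a turn.

```bash
python3 -m pendant '[{"tx":0,"ty":0,"tz":0,"rx":0,"ry":0,"rz":-0.18,"gripper":5},{"tx":0,"ty":0,"tz":-0.005,"rx":0,"ry":0,"rz":-0.36,"gripper":5},{"tx":0,"ty":0,"tz":-0.01,"rx":0,"ry":0,"rz":-0.54,"gripper":5},{"tx":0,"ty":0,"tz":-0.015,"rx":0,"ry":0,"rz":-0.72,"gripper":5},{"tx":0,"ty":0,"tz":-0.02,"rx":0,"ry":0,"rz":-0.9,"gripper":5},{"tx":0,"ty":0,"tz":-0.025,"rx":0,"ry":0,"rz":-1.08,"gripper":5},{"tx":0,"ty":0,"tz":-0.03,"rx":0,"ry":0,"rz":-1.26,"gripper":5},{"tx":0,"ty":0,"tz":-0.034,"rx":0,"ry":0,"rz":-1.44,"gripper":5},{"tx":0,"ty":0,"tz":-0.038,"rx":0,"ry":0,"rz":-1.62,"gripper":5},{"tx":0,"ty":0,"tz":-0.042,"rx":0,"ry":0,"rz":-1.8,"gripper":5},{"tx":0,"ty":0,"tz":-0.046,"rx":0,"ry":0,"rz":-1.98,"gripper":5},{"tx":0,"ty":0,"tz":-0.05,"rx":0,"ry":0,"rz":-2.16,"gripper":5}]' 60; python3 -m pendant '[{"tx":0,"ty":0,"tz":0,"rx":0,"ry":0,"rz":-0.18,"gripper":5},{"tx":0,"ty":0,"tz":-0.005,"rx":0,"ry":0,"rz":-0.36,"gripper":5},{"tx":0,"ty":0,"tz":-0.005,"rx":0,"ry":0,"rz":-0.42,"gripper":5},{"tx":0,"ty":0,"tz":-0.005,"rx":0,"ry":0,"rz":-0.42,"gripper":5}]';python3 - <<'E'
from h import *
s=env.sense();print(s['qpos'],s['eef_pos'],s['finger_gap']*91.2,s['torque'],s['contact_force'])
E
```

```text
clock: 6.42
eef_pos: [0.6466, 0.0087, 0.1425]
tool_rot: [[-0.49, 0.872, 0.002], [0.872, 0.49, -0.001], [-0.002, 0.002, -1.0]]
contact_force: [8.6, -5.2, -3.2]
finger_gap: 0.19
clock: 6.92
eef_pos: [0.6468, 0.0088, 0.143]
tool_rot: [[-0.8, 0.6, 0.003], [0.6, 0.8, -0.001], [-0.002, 0.001, -1.0]]
contact_force: [7.5, -3.2, -1.6]
finger_gap: 0.194
[-1.26973194e+00  2.20552046e+01  1.07540491e+02 -4.45082953e-02
  5.02533402e+01 -5.43581794e+01] [0.64684237 0.00880813 0.14302619] 17.71540910258091 [-0.54173504 -0.81995595  0.06550888] [ 7.46264847 -3.2353222  -1.56135706]
```

The total turn is about 3.16 rad. I open, lift and look.

```bash
python3 -m pendant '[{"tx":0,"ty":0,"tz":0,"rx":0,"ry":0,"rz":0,"gripper":40},{"tx":0,"ty":0,"tz":0,"rx":0,"ry":0,"rz":0,"gripper":40},{"tx":0,"ty":0,"tz":0,"rx":0,"ry":0,"rz":0,"gripper":70},{"tx":0,"ty":0,"tz":-0.5,"rx":0,"ry":0,"rz":0,"gripper":70},{"tx":0,"ty":0,"tz":-1.2,"rx":0,"ry":0,"rz":0,"gripper":70},{"tx":0.7,"ty":-0.7,"tz":-1.6,"rx":0,"ry":0,"rz":0,"gripper":70},{"tx":1.4,"ty":-1.4,"tz":-1.6,"rx":0,"ry":0,"rz":-0.18,"gripper":70},{"tx":1.95,"ty":-1.45,"tz":-1.6,"rx":0,"ry":0,"rz":-0.36,"gripper":70},{"tx":1.95,"ty":-1.45,"tz":-1.6,"rx":0,"ry":0,"rz":-0.54,"gripper":70},{"tx":1.95,"ty":-1.45,"tz":-1.6,"rx":0,"ry":0,"rz":-0.64,"gripper":70},{"tx":1.95,"ty":-1.45,"tz":-1.6,"rx":0,"ry":0,"rz":-0.64,"gripper":70}]'; python3 - <<'E'
from h import *
s=env.sense();print(s['qpos'],s['eef_pos'],s['tool_rot'],s['finger_gap']*91.2,s['contact_force'])
np.savez("w4.npz",p=s['eef_pos'],R=s['tool_rot'])
w=env.grab_frame("wrist");sd=env.grab_frame("side");t=env.grab_frame("top")
cv2.imwrite("pics/w4.png",w)
cv2.imwrite("pics/s4.png",sd);cv2.imwrite("pics/t4.png",t)
cv2.imwrite("pics/s4c.png",cv2.resize(sd[155:245,205:335],(780,540),interpolation=cv2.INTER_CUBIC))
E
```

```text
clock: 8.3
eef_pos: [0.4997, 0.0101, 0.2386]
tool_rot: [[-1.0, 0.005, 0.0], [0.005, 1.0, -0.0], [-0.0, -0.0, -1.0]]
contact_force: [-0.6, -0.5, 0.1]
finger_gap: 0.768
[-1.51338694e+00  1.41857234e+00  1.21313212e+02 -9.89282705e-04
  5.72624982e+01 -9.12025035e+01] [0.49972568 0.01010161 0.23861007] [[-9.99985325e-01  5.41657730e-03  9.93737098e-05]
 [ 5.41657562e-03  9.99985330e-01 -1.71541134e-05]
 [-9.94651686e-05 -1.66155964e-05 -9.99999995e-01]] 70.08269684314732 [-0.57085773 -0.4733323   0.05740651]
```

View pics/w4.png

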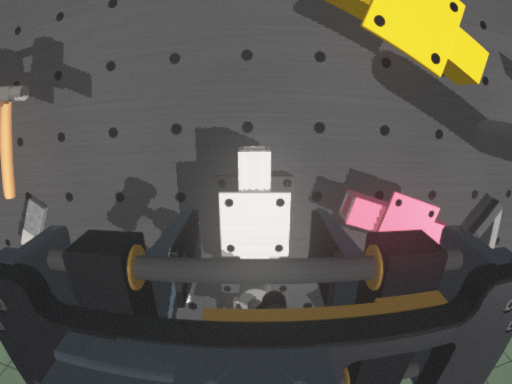

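View pics/s4c.png

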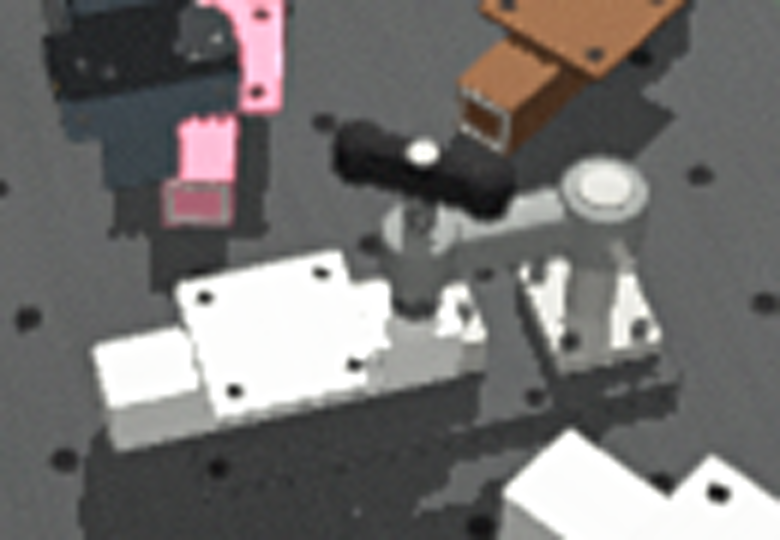

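The side crop shows the bracket unmoved and the handle back at its first heading, a little higher. In the wrist picture the capped stub spans (238–271, 148–190).

```bash
python3 - <<'E'
from h import *
np.set_printoptions(precision=4,suppress=True)
d=np.load("w4.npz");p,R=d['p'],d['R']
for uv,z in(((228,203),.058),((280,203),.058),((281,247),.058),((231,248),.058),((239,154),.052),((270.5,154),.052),((238.5,188),.052),((271.5,188),.052)): print(uv,w_plane(uv,p,R,z))
for n,y in(("w4",None),):
    g=cv2.imread("pics/w4.png")
    for r in(160,170,180): 
        c=np.where(g[r,200:310].min(1)>170)[0]+200; print(r,c.min(),c.max(),[w_plane((q,r),p,R,.052)[:2] for q in(c.min()-.5,c.max()+.5)])
E
```

```text
(228, 203) [ 0.5388 -0.023   0.058 ]
(280, 203) [0.5391 0.042  0.058 ]
(281, 247) [0.6007 0.0449 0.058 ]
(231, 248) [ 0.6019 -0.0213  0.058 ]
(239, 154) [ 0.4782 -0.0085  0.052 ]
(270.5, 154) [0.4784 0.0298 0.052 ]
(238.5, 188) [ 0.5211 -0.0098  0.052 ]
(271.5, 188) [0.5213 0.0314 0.052 ]
160 238 270 [array([ 0.4856, -0.0104]), array([0.4858, 0.0299])]
170 238 270 [array([ 0.4981, -0.0106]), array([0.4983, 0.03  ])]
180 238 270 [array([ 0.5108, -0.0109]), array([0.511 , 0.0301])]
```

```bash
python3 -m pendant '[{"tx":0.03,"ty":0,"tz":0.4,"rx":0,"ry":0,"rz":-0.005,"gripper":70},{"tx":0.03,"ty":0,"tz":1.2,"rx":0,"ry":0,"rz":-0.005,"gripper":70},{"tx":0.03,"ty":0,"tz":2.0,"rx":0,"ry":0,"rz":-0.005,"gripper":70},{"tx":0.03,"ty":0,"tz":2.8,"rx":0,"ry":0,"rz":-0.005,"gripper":70},{"tx":0.03,"ty":0,"tz":3.4,"rx":0,"ry":0,"rz":-0.005,"gripper":70},{"tx":0.03,"ty":0,"tz":3.63,"rx":0,"ry":0,"rz":-0.005,"gripper":70},{"tx":0.03,"ty":0,"tz":3.63,"rx":0,"ry":0,"rz":-0.005,"gripper":55},{"tx":0.03,"ty":0,"tz":3.63,"rx":0,"ry":0,"rz":-0.005,"gripper":50},{"tx":0.03,"ty":0,"tz":3.63,"rx":0,"ry":0,"rz":-0.005,"gripper":30},{"tx":0.03,"ty":0,"tz":3.63,"rx":0,"ry":0,"rz":-0.005,"gripper":30},{"tx":0.03,"ty":0,"tz":3.63,"rx":0,"ry":0,"rz":-0.005,"gripper":30}]' 60;python3 - <<'E'
from h import *
s=env.sense();print(s['eef_pos'],s['finger_gap']*91.2,s['torque'],s['contact_force'])
E
```

```text
clock: 9.82
eef_pos: [0.4988, 0.01, 0.0218]
tool_rot: [[-1.0, -0.0, 0.002], [-0.0, 1.0, -0.0], [-0.002, -0.0, -1.0]]
contact_force: [-2.7, -0.3, 10.8]
finger_gap: 0.436
[0.4987935  0.01003753 0.02182383] 39.787759045494155 [-0.08034282  0.30746553  0.07652953] [-2.7022848  -0.32671734 10.83953163]
```

The grip is 39.8 mm across the tube. I draw it out towards the robot, lifted a hair and eased off the fence.

```bash
python3 -m pendant '[{"tx":0.03,"ty":-0.01,"tz":-0.02,"rx":0,"ry":0,"rz":0,"gripper":30},{"tx":0.1,"ty":-0.01,"tz":-0.02,"rx":0,"ry":0,"rz":0,"gripper":30},{"tx":0.2,"ty":-0.01,"tz":-0.02,"rx":0,"ry":0,"rz":0,"gripper":30},{"tx":0.3,"ty":-0.01,"tz":-0.02,"rx":0,"ry":0,"rz":0,"gripper":30},{"tx":0.4,"ty":-0.01,"tz":-0.02,"rx":0,"ry":0,"rz":0,"gripper":30},{"tx":0.5,"ty":-0.01,"tz":-0.02,"rx":0,"ry":0,"rz":0,"gripper":30},{"tx":0.6,"ty":-0.01,"tz":-0.02,"rx":0,"ry":0,"rz":0,"gripper":30},{"tx":0.7,"ty":-0.01,"tz":-0.02,"rx":0,"ry":0,"rz":0,"gripper":30},{"tx":0.8,"ty":-0.01,"tz":-0.02,"rx":0,"ry":0,"rz":0,"gripper":30},{"tx":0.9,"ty":-0.01,"tz":-0.02,"rx":0,"ry":0,"rz":0,"gripper":30},{"tx":1.0,"ty":-0.01,"tz":-0.02,"rx":0,"ry":0,"rz":0,"gripper":30},{"tx":1.05,"ty":-0.01,"tz":-0.02,"rx":0,"ry":0,"rz":0,"gripper":30}]' 60;python3 - <<'E'
from h import *
s=env.sense();print(s['eef_pos'],s['finger_gap']*91.2,s['torque'],s['contact_force'],s['qpos'])
sd=env.grab_frame("side");t=env.grab_frame("top")
cv2.imwrite("pics/s5c.png",cv2.resize(sd[155:245,205:335],(780,540),interpolation=cv2.INTER_CUBIC))
cv2.imwrite("pics/t5c.png",cv2.resize(t[105:255,175:325],(600,600),interpolation=cv2.INTER_CUBIC))
E
```

```text
clock: 11.32
eef_pos: [0.4347, 0.0095, 0.022]
tool_rot: [[-1.0, -0.0, 0.0], [-0.0, 1.0, -0.0], [-0.0, -0.0, -1.0]]
contact_force: [1.4, 0.3, -0.5]
finger_gap: 0.435
[0.4347164  0.00945177 0.02196828] 39.70188237465372 [ 0.07043456 -0.41737341  0.00812376] [ 1.41260226  0.25762506 -0.46351141] [-1.82569236e+00  1.88780799e+01  1.32186267e+02 -1.50859116e-03
  2.89294964e+01 -9.18355795e+01]
```

View pics/s5c.png

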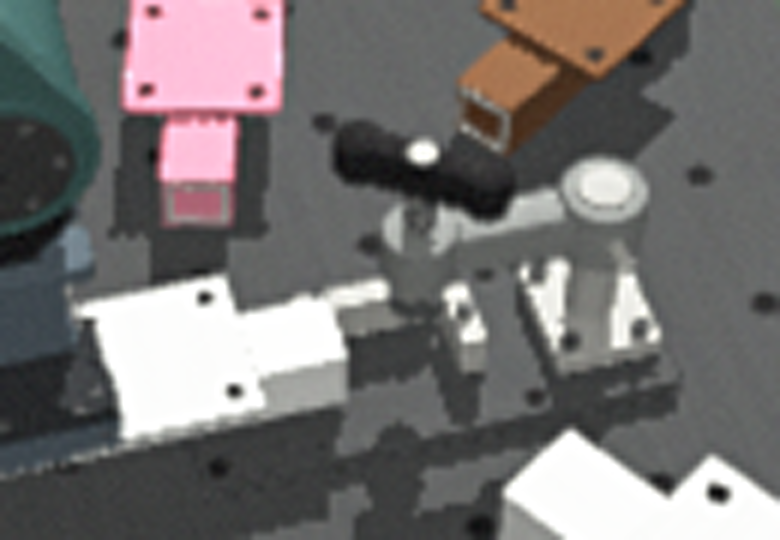

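The side crop shows the bracket drawn clear of the pad, with its open end at about (340,360). The fence at (355,300) and the end stop at (465,330) are now visible. I lift, turn it a quarter clockwise and set it down at the right of the jig to regrip the open end.

```bash
python3 -m pendant '[{"tx":0,"ty":0,"tz":-0.3,"rx":0,"ry":0,"rz":0,"gripper":30},{"tx":0,"ty":0,"tz":-0.8,"rx":0,"ry":0,"rz":0,"gripper":30},{"tx":-0.05,"ty":-0.1,"tz":-1.3,"rx":0,"ry":0,"rz":0.1,"gripper":30},{"tx":-0.15,"ty":-0.3,"tz":-1.5,"rx":0,"ry":0,"rz":0.27,"gripper":30},{"tx":-0.35,"ty":-0.55,"tz":-1.5,"rx":0,"ry":0,"rz":0.44,"gripper":30},{"tx":-0.55,"ty":-0.85,"tz":-1.5,"rx":0,"ry":0,"rz":0.61,"gripper":30},{"tx":-0.75,"ty":-1.15,"tz":-1.5,"rx":0,"ry":0,"rz":0.78,"gripper":30},{"tx":-0.95,"ty":-1.45,"tz":-1.5,"rx":0,"ry":0,"rz":0.95,"gripper":30},{"tx":-1.15,"ty":-1.75,"tz":-1.5,"rx":0,"ry":0,"rz":1.12,"gripper":30},{"tx":-1.3,"ty":-2.0,"tz":-1.5,"rx":0,"ry":0,"rz":1.29,"gripper":30},{"tx":-1.42,"ty":-2.16,"tz":-1.5,"rx":0,"ry":0,"rz":1.46,"gripper":30},{"tx":-1.42,"ty":-2.16,"tz":-1.5,"rx":0,"ry":0,"rz":1.57,"gripper":30}]' 60
python3 -m pendant '[{"tx":0,"ty":0,"tz":0,"rx":0,"ry":0,"rz":0,"gripper":30}]' 60
python3 - <<'E'
from h import *
s=env.sense();print(s['eef_pos'],s['finger_gap']*91.2,s['contact_force'],s['torque'],s['qpos'])
sd=env.grab_frame("side")
cv2.imwrite("pics/s6.png",sd)
E
```

```text
clock: 12.92
eef_pos: [0.52, -0.1206, 0.1114]
tool_rot: [[0.004, 1.0, -0.001], [1.0, -0.004, 0.0], [0.0, -0.001, -1.0]]
contact_force: [-0.8, -0.4, -3.1]
finger_gap: 0.438
clock: 13.05
eef_pos: [0.5196, -0.12, 0.1114]
tool_rot: [[-0.001, 1.0, -0.002], [1.0, 0.001, 0.0], [0.0, -0.002, -1.0]]
contact_force: [0.9, 0.1, -2.5]
finger_gap: 0.432
[ 0.51961161 -0.12001988  0.11143469] 39.37109625332293 [ 0.92270038  0.13585314 -2.52601215] [0.14769894 0.03971848 0.01587737] [-1.55118257e+01  1.57366777e+01  1.20987783e+02  4.75533220e-03
  4.33692481e+01 -1.56008259e+01]
```

View pics/s6.png

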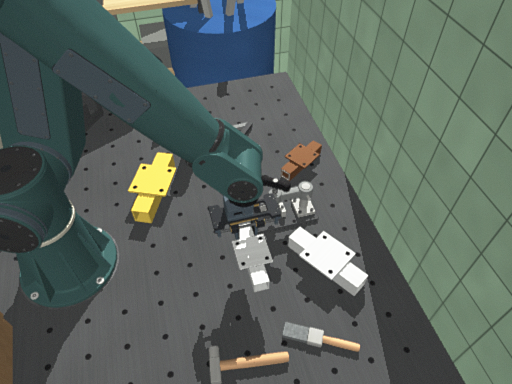

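The bracket hangs level over clear bench at about (255,260). I set it down.

```bash
python3 -m pendant '[{"tx":0,"ty":0,"tz":0.4,"rx":0,"ry":0,"rz":0,"gripper":30},{"tx":0,"ty":0,"tz":0.9,"rx":0,"ry":0,"rz":0,"gripper":30},{"tx":0,"ty":0,"tz":1.3,"rx":0,"ry":0,"rz":0,"gripper":30},{"tx":0,"ty":0,"tz":1.55,"rx":0,"ry":0,"rz":0,"gripper":30},{"tx":0,"ty":0,"tz":1.63,"rx":0,"ry":0,"rz":0,"gripper":30},{"tx":0,"ty":0,"tz":1.67,"rx":0,"ry":0,"rz":0,"gripper":30},{"tx":0,"ty":0,"tz":1.68,"rx":0,"ry":0,"rz":0,"gripper":30},{"tx":0,"ty":0,"tz":1.68,"rx":0,"ry":0,"rz":0,"gripper":30}]' 60
python3 -m pendant '[{"tx":0,"ty":0,"tz":0,"rx":0,"ry":0,"rz":0,"gripper":50},{"tx":0,"ty":0,"tz":0,"rx":0,"ry":0,"rz":0,"gripper":70},{"tx":0,"ty":0,"tz":0,"rx":0,"ry":0,"rz":0,"gripper":70},{"tx":0,"ty":0,"tz":-0.3,"rx":0,"ry":0,"rz":0,"gripper":70},{"tx":0,"ty":0,"tz":-0.9,"rx":0,"ry":0,"rz":0,"gripper":70},{"tx":0,"ty":0,"tz":-1.7,"rx":0,"ry":0,"rz":0,"gripper":70},{"tx":-0.6,"ty":0,"tz":-2.3,"rx":0,"ry":0,"rz":0,"gripper":70},{"tx":-1.4,"ty":0,"tz":-2.5,"rx":0,"ry":0,"rz":0,"gripper":70},{"tx":-2.1,"ty":0,"tz":-2.5,"rx":0,"ry":0,"rz":0,"gripper":70},{"tx":-2.42,"ty":0,"tz":-2.5,"rx":0,"ry":0,"rz":0,"gripper":70},{"tx":-2.42,"ty":0,"tz":-2.5,"rx":0,"ry":0,"rz":0,"gripper":70},{"tx":-2.42,"ty":0,"tz":-2.5,"rx":0,"ry":0,"rz":0,"gripper":70}]' 60
python3 - <<'E'
from h import *
s=env.sense();print(s['eef_pos'],s['tool_rot'],s['finger_gap']*91.2,s['contact_force'],s['torque'],s['qpos'])
np.savez("w7.npz",p=s['eef_pos'],R=s['tool_rot'])
cv2.imwrite("pics/w7.png",env.grab_frame("wrist"))
E
```

```text
clock: 14.1
eef_pos: [0.5206, -0.1202, 0.0116]
tool_rot: [[-0.001, 1.0, 0.001], [1.0, 0.001, -0.0], [-0.0, 0.001, -1.0]]
contact_force: [-0.7, -0.4, -3.8]
finger_gap: 0.438
clock: 15.6
eef_pos: [0.5202, -0.2642, 0.1611]
tool_rot: [[-0.001, 1.0, -0.001], [1.0, 0.001, 0.0], [0.0, -0.001, -1.0]]
contact_force: [1.0, -0.4, -0.4]
finger_gap: 0.771
[ 0.52019202 -0.26423064  0.16105605] [[-1.40611648e-03  9.99998869e-01 -5.33819886e-04]
 [ 9.99998906e-01  1.40636139e-03  4.58692326e-04]
 [ 4.59442551e-04 -5.33174327e-04 -9.99999752e-01]] 70.3586671469046 [ 0.9825591  -0.35641158 -0.44746005] [-0.1062137   0.06991622  0.01491205] [-2.92206002e+01  1.54285844e+01  1.14484623e+02  1.04314005e-02
  5.01263165e+01 -2.93078621e+01]
```

View pics/w7.png

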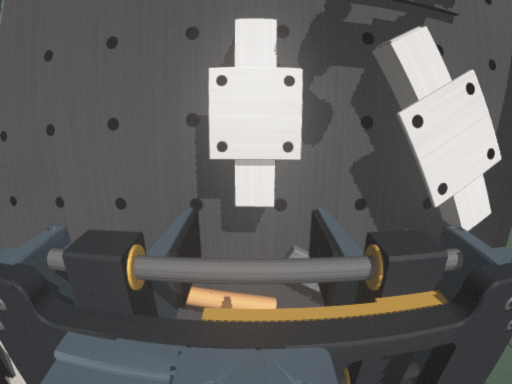

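The wrist picture shows the bracket flat on the bench. Its plate holes are at (222,81), (289,81), (222,146) and (288,147), and the open end is at row ~207, columns 235–275.

```bash
python3 - <<'E'
from h import *
np.set_printoptions(precision=4,suppress=True)
d=np.load("w7.npz");p,R=d['p'],d['R']
H=[w_plane(uv,p,R,.046)[:2] for uv in((222,81),(289,81),(288,147),(222,146.5))]; print(H,np.mean(H,0))
print([w_plane(uv,p,R,.04) for uv in((235,206),(275,206),(235.5,165),(276,165),(235,19),(276.5,19))])
E
```

```text
[array([ 0.4878, -0.1614]), array([ 0.5513, -0.1612]), array([ 0.5512, -0.2252]), array([ 0.4872, -0.2249])] [ 0.5194 -0.1932]
[array([ 0.4986, -0.2878,  0.04  ]), array([ 0.5402, -0.2877,  0.04  ]), array([ 0.4997, -0.2445,  0.04  ]), array([ 0.5403, -0.2443,  0.04  ]), array([ 0.4995, -0.0977,  0.04  ]), array([ 0.5398, -0.0975,  0.04  ])]
```

The bracket is at (0.5197, −0.193), square to the axes, and both ends sit 95 mm from the centre as they must. I grip the open end.

```bash
python3 -m pendant '[{"tx":0,"ty":0,"tz":0.5,"rx":0,"ry":0,"rz":0,"gripper":70},{"tx":0,"ty":0,"tz":1.2,"rx":0,"ry":0,"rz":0,"gripper":70},{"tx":0,"ty":0,"tz":1.9,"rx":0,"ry":0,"rz":0,"gripper":70},{"tx":0,"ty":0,"tz":2.4,"rx":0,"ry":0,"rz":0,"gripper":70},{"tx":0,"ty":0,"tz":2.51,"rx":0,"ry":0,"rz":0,"gripper":70},{"tx":0,"ty":0,"tz":2.51,"rx":0,"ry":0,"rz":0,"gripper":55},{"tx":0,"ty":0,"tz":2.51,"rx":0,"ry":0,"rz":0,"gripper":45},{"tx":0,"ty":0,"tz":2.51,"rx":0,"ry":0,"rz":0,"gripper":30},{"tx":0,"ty":0,"tz":2.51,"rx":0,"ry":0,"rz":0,"gripper":30},{"tx":0,"ty":0,"tz":2.51,"rx":0,"ry":0,"rz":0,"gripper":30}]' 60;python3 - <<'E'
from h import *
s=env.sense();print(s['eef_pos'],s['finger_gap']*91.2,s['torque'],s['contact_force'])
E
```

```text
clock: 16.9
eef_pos: [0.5208, -0.2656, 0.0115]
tool_rot: [[-0.001, 1.0, 0.001], [1.0, 0.001, -0.0], [-0.0, 0.001, -1.0]]
contact_force: [-1.2, -0.2, 9.3]
finger_gap: 0.438
[ 0.5208481  -0.26558211  0.01147673] 39.93767179794595 [0.14992019 0.42066079 0.18749555] [-1.18888468 -0.18871299  9.30766476]
```

```bash
python3 -m pendant '[{"tx":0,"ty":0,"tz":-0.3,"rx":0,"ry":0,"rz":0,"gripper":30},{"tx":0,"ty":-0.2,"tz":-0.8,"rx":0,"ry":0,"rz":0,"gripper":30},{"tx":0.2,"ty":-0.5,"tz":-1.3,"rx":0,"ry":0,"rz":0.1,"gripper":30},{"tx":0.5,"ty":-0.8,"tz":-1.5,"rx":0,"ry":0,"rz":0.25,"gripper":30},{"tx":0.9,"ty":-1.1,"tz":-1.5,"rx":0,"ry":0,"rz":0.4,"gripper":30},{"tx":1.4,"ty":-1.3,"tz":-1.5,"rx":0,"ry":0,"rz":0.57,"gripper":30},{"tx":1.9,"ty":-1.41,"tz":-1.5,"rx":0,"ry":0,"rz":0.74,"gripper":30},{"tx":2.4,"ty":-1.41,"tz":-1.5,"rx":0,"ry":0,"rz":0.91,"gripper":30},{"tx":2.9,"ty":-1.41,"tz":-1.5,"rx":0,"ry":0,"rz":1.08,"gripper":30},{"tx":3.4,"ty":-1.41,"tz":-1.5,"rx":0,"ry":0,"rz":1.25,"gripper":30},{"tx":3.9,"ty":-1.41,"tz":-1.5,"rx":0,"ry":0,"rz":1.42,"gripper":30},{"tx":4.2,"ty":-1.41,"tz":-1.5,"rx":0,"ry":0,"rz":1.57,"gripper":30}]' 60
python3 -m pendant '[{"tx":0,"ty":0,"tz":0,"rx":0,"ry":0,"rz":0,"gripper":30},{"tx":0,"ty":0,"tz":0,"rx":0,"ry":0,"rz":0,"gripper":30}]' 60
python3 - <<'E'
from h import *
s=env.sense();print(s['eef_pos'],s['tool_rot'],s['finger_gap']*91.2,s['contact_force'],s['torque'],s['qpos'])
np.savez("w8.npz",p=s['eef_pos'],R=s['tool_rot'])
cv2.imwrite("pics/w8.png",env.grab_frame("wrist"))
sd=env.grab_frame("side")
cv2.imwrite("pics/s8c.png",cv2.resize(sd[155:245,205:335],(780,540),interpolation=cv2.INTER_CUBIC))
E
```

```text
clock: 18.4
eef_pos: [0.4353, -0.0123, 0.1014]
tool_rot: [[1.0, -0.003, 0.0], [-0.003, -1.0, 0.0], [0.0, -0.0, -1.0]]
contact_force: [-0.9, -0.6, -3.8]
finger_gap: 0.434
clock: 18.65
eef_pos: [0.4356, -0.0138, 0.101]
tool_rot: [[1.0, 0.005, 0.0], [0.005, -1.0, -0.0], [0.0, 0.0, -1.0]]
contact_force: [0.2, -0.1, -3.2]
finger_gap: 0.433
[ 0.43560983 -0.01380377  0.10097665] [[ 9.99986757e-01  5.13006162e-03  4.10080220e-04]
 [ 5.13010687e-03 -9.99986835e-01 -1.09385776e-04]
 [ 4.09513665e-04  1.11488083e-04 -9.99999910e-01]] 39.47196334059758 [ 0.24647508 -0.12562275 -3.151029  ] [-0.0751721   0.4255132   0.01570911] [-4.87695352e+00  8.72647830e+00  1.31849653e+02 -6.69123590e-03
  3.93999249e+01  8.48342827e+01]
```

View pics/w8.png

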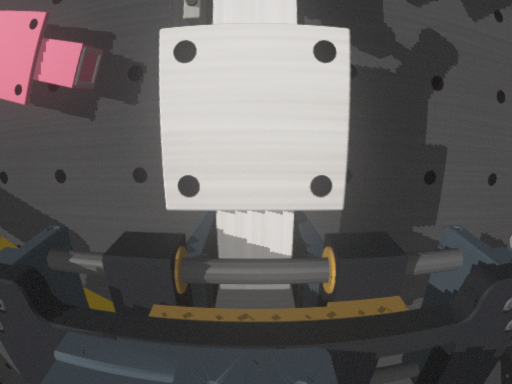

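View pics/s8c.png

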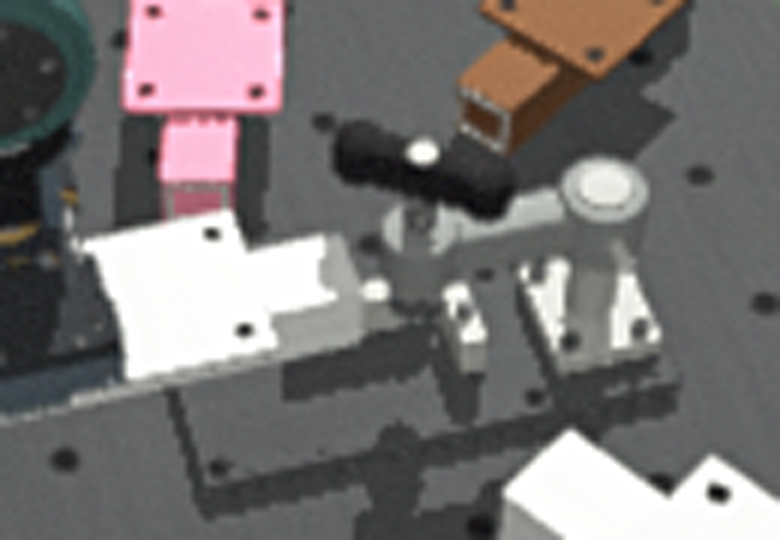

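The bracket is turned with its capped end leading and level, just short of the pad; the capped end is at about (340,290) in the crop. I line up about 2.5 mm off the fence and lower.

```bash
python3 -m pendant '[{"tx":0,"ty":-0.15,"tz":0,"rx":0,"ry":0,"rz":0.005,"gripper":30},{"tx":0,"ty":-0.35,"tz":0,"rx":0,"ry":0,"rz":0.005,"gripper":30},{"tx":0,"ty":-0.35,"tz":0.3,"rx":0,"ry":0,"rz":0.005,"gripper":30},{"tx":0,"ty":-0.35,"tz":0.7,"rx":0,"ry":0,"rz":0.005,"gripper":30},{"tx":0,"ty":-0.35,"tz":1.0,"rx":0,"ry":0,"rz":0.005,"gripper":30},{"tx":0,"ty":-0.35,"tz":1.2,"rx":0,"ry":0,"rz":0.005,"gripper":30},{"tx":0,"ty":-0.35,"tz":1.25,"rx":0,"ry":0,"rz":0.005,"gripper":30},{"tx":0,"ty":-0.35,"tz":1.25,"rx":0,"ry":0,"rz":0.005,"gripper":30}]' 60
python3 - <<'E'
from h import *
s=env.sense();print(s['eef_pos'],s['tool_rot'],s['finger_gap']*91.2,s['contact_force'],s['torque'])
sd=env.grab_frame("side");t=env.grab_frame("top")
cv2.imwrite("pics/s9c.png",cv2.resize(sd[155:245,205:335],(780,540),interpolation=cv2.INTER_CUBIC))
cv2.imwrite("pics/t9c.png",cv2.resize(t[105:235,185:315],(600,600),interpolation=cv2.INTER_CUBIC))
E
```

```text
clock: 19.75
eef_pos: [0.4357, 0.0077, 0.0257]
tool_rot: [[1.0, -0.003, 0.0], [-0.003, -1.0, 0.0], [0.0, -0.0, -1.0]]
contact_force: [0.3, 0.1, -2.9]
finger_gap: 0.435
[0.43568889 0.00770641 0.02574772] [[ 9.99995166e-01 -3.10628847e-03  1.40861272e-04]
 [-3.10628882e-03 -9.99995175e-01  2.23756218e-06]
 [ 1.40853642e-04 -2.67510716e-06 -9.99999990e-01]] 39.70090942347989 [ 0.26273108  0.11226066 -2.92060583] [-0.05483021  0.37782814 -0.00266759]
```

View pics/s9c.png

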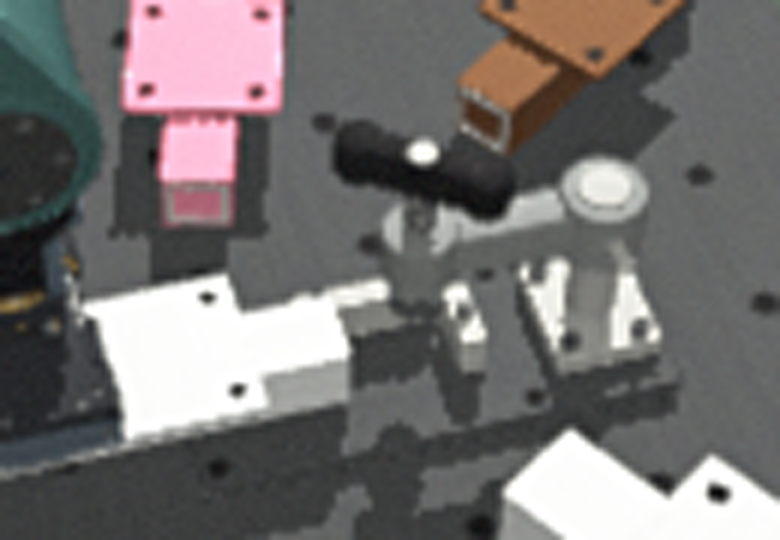

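View pics/t9c.png

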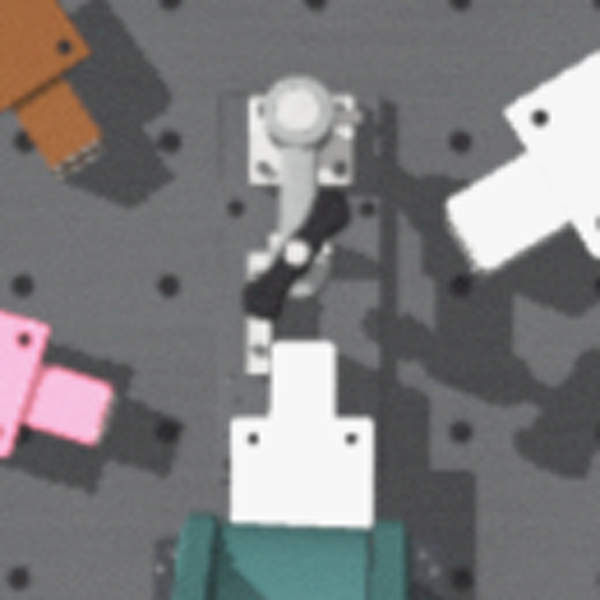

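The tube is alongside the fence and just clear of it: fence at 247–271, tube edge at 272 in the top crop. I lower the last bit and slide in.

```bash
python3 -m pendant '[{"tx":0,"ty":0,"tz":0.02,"rx":0,"ry":0,"rz":-0.002,"gripper":30},{"tx":0.06,"ty":0,"tz":0.025,"rx":0,"ry":0,"rz":-0.003,"gripper":30},{"tx":0.16,"ty":0,"tz":0.025,"rx":0,"ry":0,"rz":-0.003,"gripper":30},{"tx":0.26,"ty":0,"tz":0.025,"rx":0,"ry":0,"rz":-0.003,"gripper":30},{"tx":0.36,"ty":0,"tz":0.025,"rx":0,"ry":0,"rz":-0.003,"gripper":30},{"tx":0.42,"ty":0,"tz":0.025,"rx":0,"ry":0,"rz":-0.003,"gripper":30}]' 60
python3 - <<'E'
from h import *
s=env.sense();print(s['eef_pos'],s['finger_gap']*91.2,s['contact_force'],s['torque'])
E
python3 -m pendant '[{"tx":0.06,"ty":0,"tz":0,"rx":0,"ry":0,"rz":0,"gripper":30},{"tx":0.14,"ty":0,"tz":0,"rx":0,"ry":0,"rz":0,"gripper":30},{"tx":0.22,"ty":0,"tz":0,"rx":0,"ry":0,"rz":0,"gripper":30},{"tx":0.3,"ty":0,"tz":0,"rx":0,"ry":0,"rz":0,"gripper":30},{"tx":0.38,"ty":0,"tz":0,"rx":0,"ry":0,"rz":0,"gripper":30},{"tx":0.45,"ty":0,"tz":0,"rx":0,"ry":0,"rz":0,"gripper":30},{"tx":0.5,"ty":0,"tz":0,"rx":0,"ry":0,"rz":0,"gripper":30}]' 60
python3 - <<'E'
from h import *
s=env.sense();print(s['eef_pos'],s['finger_gap']*91.2,s['contact_force'],s['torque'])
E
```

```text
clock: 20.6
eef_pos: [0.4612, 0.0075, 0.024]
tool_rot: [[1.0, -0.0, 0.0], [-0.0, -1.0, 0.0], [0.0, -0.0, -1.0]]
contact_force: [-0.5, -0.1, -2.9]
finger_gap: 0.433
[0.46121383 0.00750696 0.02402397] 39.44778452072125 [-0.50313537 -0.10386965 -2.90480738] [-0.08600481  0.41320651  0.01447363]
clock: 21.48
eef_pos: [0.491, 0.0075, 0.024]
tool_rot: [[1.0, -0.0, 0.0], [-0.0, -1.0, -0.0], [0.0, 0.0, -1.0]]
contact_force: [0.1, 0.7, -3.3]
finger_gap: 0.438
[0.49099092 0.00751284 0.02403361] 39.93689785128836 [ 0.08481887  0.65406443 -3.30484447] [-0.07400617  0.45564119 -0.02398361]
```

```bash
python3 -m pendant '[{"tx":0,"ty":-0.01,"tz":0,"rx":0,"ry":0,"rz":0,"gripper":30},{"tx":0,"ty":-0.02,"tz":0,"rx":0,"ry":0,"rz":0,"gripper":30},{"tx":0,"ty":-0.03,"tz":0,"rx":0,"ry":0,"rz":0,"gripper":30},{"tx":0,"ty":-0.04,"tz":0,"rx":0,"ry":0,"rz":0,"gripper":30},{"tx":0,"ty":-0.04,"tz":0,"rx":0,"ry":0,"rz":0,"gripper":30}]' 60
python3 -m pendant '[{"tx":0.03,"ty":0,"tz":0,"rx":0,"ry":0,"rz":0,"gripper":30},{"tx":0.06,"ty":0,"tz":0,"rx":0,"ry":0,"rz":0,"gripper":30},{"tx":0.09,"ty":0,"tz":0,"rx":0,"ry":0,"rz":0,"gripper":30},{"tx":0.09,"ty":0,"tz":0,"rx":0,"ry":0,"rz":0,"gripper":30}]' 60
```

```text
clock: 22.1
eef_pos: [0.4905, 0.0098, 0.024]
tool_rot: [[1.0, -0.001, -0.0], [-0.001, -1.0, -0.0], [-0.0, 0.0, -1.0]]
contact_force: [-0.7, -4.3, -2.3]
finger_gap: 0.437
clock: 22.6
eef_pos: [0.4963, 0.0098, 0.024]
tool_rot: [[1.0, -0.0, 0.0], [-0.0, -1.0, -0.0], [0.0, 0.0, -1.0]]
contact_force: [-1.5, -4.3, -4.1]
finger_gap: 0.436
```

There is light fence contact (4 N). I creep on to the end stop.

```bash
python3 -m pendant '[{"tx":0.01,"ty":0.002,"tz":0,"rx":0,"ry":0,"rz":0,"gripper":30},{"tx":0.02,"ty":0.002,"tz":0,"rx":0,"ry":0,"rz":0,"gripper":30},{"tx":0.03,"ty":0.002,"tz":0,"rx":0,"ry":0,"rz":0,"gripper":30},{"tx":0.03,"ty":0.002,"tz":0,"rx":0,"ry":0,"rz":0,"gripper":30}]' 60
python3 -m pendant '[{"tx":0.01,"ty":0,"tz":0,"rx":0,"ry":0,"rz":0,"gripper":30},{"tx":0.015,"ty":0,"tz":0,"rx":0,"ry":0,"rz":0,"gripper":30},{"tx":0.02,"ty":0,"tz":0,"rx":0,"ry":0,"rz":0,"gripper":30},{"tx":0.02,"ty":0,"tz":0,"rx":0,"ry":0,"rz":0,"gripper":30}]' 60
```

```text
clock: 23.1
eef_pos: [0.498, 0.0098, 0.0241]
tool_rot: [[1.0, -0.0, 0.0], [-0.0, -1.0, -0.0], [0.0, 0.0, -1.0]]
contact_force: [-1.5, -3.4, -3.0]
finger_gap: 0.437
clock: 23.6
eef_pos: [0.4991, 0.0098, 0.024]
tool_rot: [[1.0, -0.0, 0.0], [-0.0, -1.0, -0.0], [0.0, 0.0, -1.0]]
contact_force: [-2.1, -3.7, -2.8]
finger_gap: 0.433
```

```bash
python3 -m pendant '[{"tx":0.008,"ty":0,"tz":0,"rx":0,"ry":0,"rz":0,"gripper":30},{"tx":0.016,"ty":0,"tz":0,"rx":0,"ry":0,"rz":0,"gripper":30},{"tx":0.016,"ty":0,"tz":0,"rx":0,"ry":0,"rz":0,"gripper":30}]' 60
python3 -m pendant '[{"tx":0.008,"ty":0,"tz":0,"rx":0,"ry":0,"rz":0,"gripper":30},{"tx":0.016,"ty":0,"tz":0,"rx":0,"ry":0,"rz":0,"gripper":30},{"tx":0.016,"ty":0,"tz":0,"rx":0,"ry":0,"rz":0,"gripper":30}]' 60
python3 - <<'E'
from h import *
sd=env.grab_frame("side");t=env.grab_frame("top")
cv2.imwrite("pics/s10c.png",cv2.resize(sd[155:245,205:335],(780,540),interpolation=cv2.INTER_CUBIC))
cv2.imwrite("pics/t10.png",t)
cv2.imwrite("pics/t10c.png",cv2.resize(t[105:235,185:315],(600,600),interpolation=cv2.INTER_CUBIC))
E
```

```text
clock: 23.98
eef_pos: [0.4991, 0.0098, 0.0239]
tool_rot: [[1.0, -0.0, -0.002], [-0.0, -1.0, 0.0], [-0.002, -0.0, -1.0]]
contact_force: [-9.1, -3.8, 1.7]
finger_gap: 0.437
clock: 24.35
eef_pos: [0.4991, 0.0098, 0.0237]
tool_rot: [[1.0, -0.0, -0.003], [-0.0, -1.0, 0.0], [-0.003, -0.0, -1.0]]
contact_force: [-15.1, -3.3, 7.0]
finger_gap: 0.433
```

View pics/s10c.png

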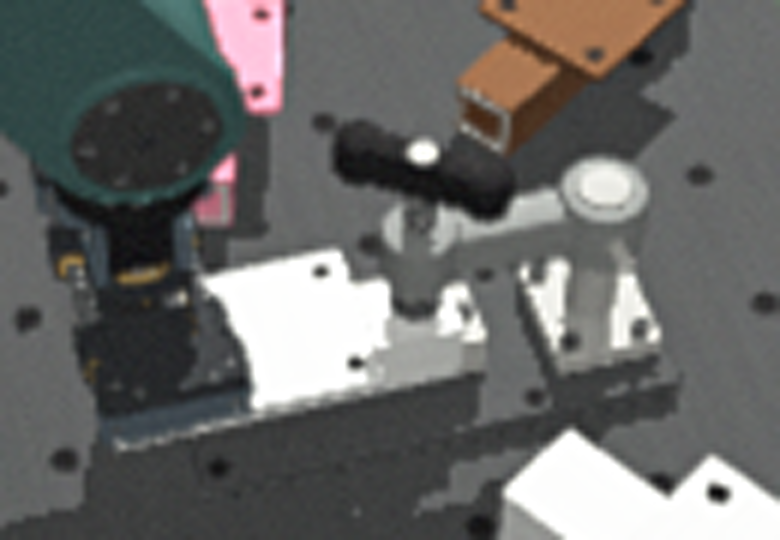

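View pics/t10c.png

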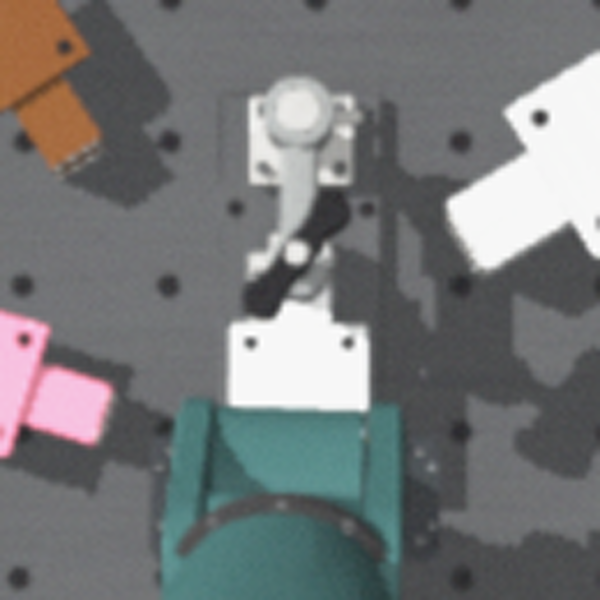

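The tube is against the end stop (15 N), and the plate holes in the top crop are back at (251,344) and (348,344), as at the start. I ease the push, set it on the plate and release.

```bash
python3 -m pendant '[{"tx":-0.01,"ty":0.002,"tz":0.01,"rx":0,"ry":0,"rz":0,"gripper":30},{"tx":-0.022,"ty":0.002,"tz":0.015,"rx":0,"ry":0,"rz":0,"gripper":30},{"tx":-0.022,"ty":0.002,"tz":0.015,"rx":0,"ry":0,"rz":0,"gripper":30}]' 60
python3 -m pendant '[{"tx":0,"ty":0,"tz":0,"rx":0,"ry":0,"rz":0,"gripper":45},{"tx":0,"ty":0,"tz":0,"rx":0,"ry":0,"rz":0,"gripper":55},{"tx":0,"ty":0,"tz":0,"rx":0,"ry":0,"rz":0,"gripper":70},{"tx":0,"ty":0,"tz":0,"rx":0,"ry":0,"rz":0,"gripper":70},{"tx":0,"ty":0,"tz":-0.3,"rx":0,"ry":0,"rz":0,"gripper":70},{"tx":0,"ty":0,"tz":-0.9,"rx":0,"ry":0,"rz":0,"gripper":70},{"tx":0,"ty":0,"tz":-1.7,"rx":0,"ry":0,"rz":0,"gripper":70},{"tx":0,"ty":0.8,"tz":-2.5,"rx":0,"ry":0,"rz":0,"gripper":70},{"tx":-0.2,"ty":1.7,"tz":-2.7,"rx":0,"ry":0,"rz":0,"gripper":70},{"tx":-0.2,"ty":2.6,"tz":-2.7,"rx":0,"ry":0,"rz":0,"gripper":70},{"tx":-0.2,"ty":3.5,"tz":-2.7,"rx":0,"ry":0,"rz":0,"gripper":70},{"tx":-0.2,"ty":4.0,"tz":-2.7,"rx":0,"ry":0,"rz":0,"gripper":70}]'
python3 -m pendant '[{"tx":0,"ty":0.5,"tz":0,"rx":0,"ry":0,"rz":0,"gripper":70},{"tx":0,"ty":1,"tz":0,"rx":0,"ry":0,"rz":0,"gripper":70},{"tx":0,"ty":1,"tz":0,"rx":0,"ry":0,"rz":0,"gripper":70}]'
python3 - <<'E'
from h import *
np.set_printoptions(precision=4,suppress=True)
sd=env.grab_frame("side");t=env.grab_frame("top")
cv2.imwrite("pics/s11.png",sd);cv2.imwrite("pics/t11.png",t)
cv2.imwrite("pics/s11c.png",cv2.resize(sd[155:245,205:335],(780,540),interpolation=cv2.INTER_CUBIC))
cv2.imwrite("pics/t11c.png",cv2.resize(t[105:235,185:315],(600,600),interpolation=cv2.INTER_CUBIC))
E
```

```text
clock: 24.82
eef_pos: [0.4991, 0.0098, 0.0234]
tool_rot: [[1.0, -0.0, -0.001], [-0.0, -1.0, 0.0], [-0.001, -0.0, -1.0]]
contact_force: [-11.7, -1.9, 10.3]
finger_gap: 0.437
clock: 26.32
eef_pos: [0.4875, -0.2327, 0.1866]
tool_rot: [[1.0, -0.002, 0.001], [-0.002, -1.0, -0.001], [0.001, 0.001, -1.0]]
contact_force: [-0.6, 0.4, 0.1]
finger_gap: 0.767
clock: 26.7
eef_pos: [0.4876, -0.2918, 0.1863]
tool_rot: [[1.0, -0.002, 0.001], [-0.002, -1.0, -0.001], [0.001, 0.001, -1.0]]
contact_force: [-1.5, -0.5, 0.1]
finger_gap: 0.768
```

View pics/s11c.png

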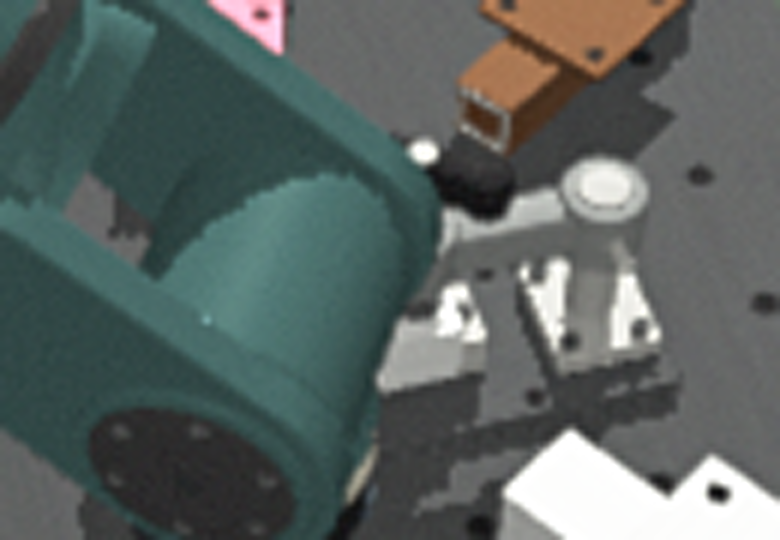

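View pics/t11c.png

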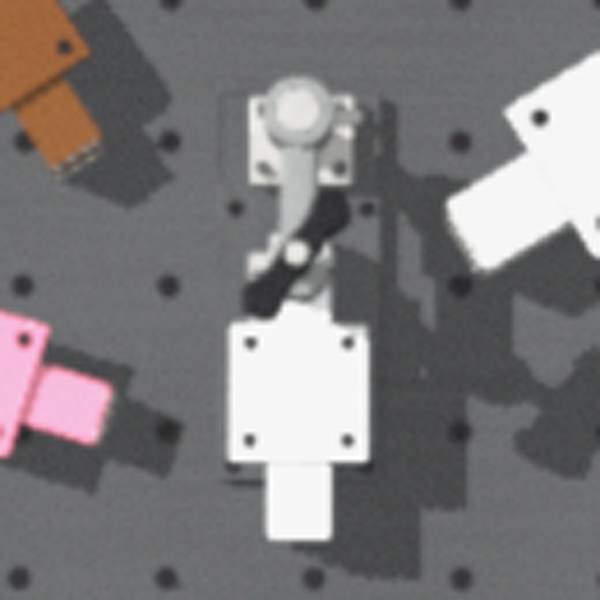

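View pics/t11.png

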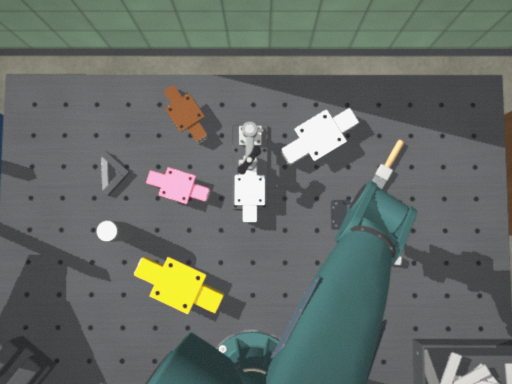

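In the top picture the bracket plate, holes and stub match the start. One numeric check of that, then I hand in.

```bash
python3 - <<'E'
from h import *
a,b=[cv2.imread(f"pics/{n}.png")[165:226,228:275].astype('f4').mean(2) for n in("top0","t11")]
print("shift px",cv2.phaseCorrelate(a,b),"mean abs diff",abs(a-b).mean())
s=env.sense();print(s['clock'],s['contact_force'],s['eef_pos'])
env.sign_off()
E
```

```text
shift px ((0.10449993915110056, -0.04774326592360012), 0.993956744360427) mean abs diff 2.8406
26.8 [-0.10148968  0.01254061 -0.1052857 ] [ 0.48744897 -0.29002812  0.18579275]
the job is handed in; nothing more can be done
```

The job is done and handed in at 26.8 s on the robot's clock.

**What I did:**
- I broke the clamp screw loose and backed it off about 3.16 rad, half a turn. The bracket stayed put.
- I drew the bracket out and laid it on the bench to regrip its other end. I then slid the capped end under the pad.

**Last checks:**
- **Seating:** before release, contact was felt against the side fence (about 4 N), the end stop (about 15 N) and the jig plate.
- **Position:** after release, the top view matched the starting home position to about 0.1 px, roughly 0.3 mm.
- **Clamp and robot:** the handle is still where I left it, slack. The robot touches nothing, and no wrist force I read was above about 20 N.

**Not fully checked:**
- In the last side picture the arm hid the bracket's near part, so that it lies flat rests on the contact force and the top view.
- The arm also hid most of the hammer and part of the brush in the last top picture. I never touched either.

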